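# Stack the keyed spacers on the welding jig

## Robot

A 6-joint arm with a two-finger parallel gripper is mounted at the origin on the work surface. World frame = base frame: x ahead of the robot, y to its left, z up, the work surface at z = 0. Lengths are in m, angles in rad, forces in N, time in s.
With the tool pointing down it reaches from about 0.425 to 0.95 m from the base axis. Payload 3.5 kg.
Tool frame: the origin (TCP) lies between the finger pads; the fingertips stand 14 mm ahead of it and the grasp point (between the pads) lies 5 mm behind it; z points along the fingers, y is the line along which they close (so a half turn about z gives the same grasp; the last joint's range is limited). The gripper opens to 85 mm and grips with 20 to 120 N. Pads are 22 mm wide; open, the fingers measure 114 mm over their backs; the gripper's body (76 mm by 85 mm) begins 54 mm behind the grasp point. The pads swing forward as they close: fully open they stand 13 mm farther back than shut.
Start: joints at [0.981, 0.286, 1.577, -0, 1.279, -0.15], TCP at [0.287, 0.611, 0.245] pointing down, gripper open.
Joint ranges: [-2.77, 2.77], [-0.9, 2.22], [0.21, 2.48], [-1.53, 4.67], [0.24, 2.81], [-2.84, 2.84]. Speed limits (rad/s): [2.79, 2.79, 3.14, 3.14, 3.14, 3.14].

## Interface

Orientations are given as a unit quaternion [x, y, z, w].
In Python, from plant import * gives the robot as it stands.
- The arm moves only by the tool step_arm, never from a script. Its argument "commands" is a list of rows, each an object of numbers: "gripper": the gripper's target within -1 to 1 (shut at 1, half-way at 0, fully open at -1); "x", "y", "z": the shift along the tool's x, y, z in mm; "spin": the turn about the tool's z in degrees. A call has exactly 10 rows; each row shifts and turns the commanded pose from where the row before left it, along the tool's axes as they then stand; what a row does not reach is not made up. A row lasts 1/10 s, in which the tool goes at most 50 mm and 8.59 degrees, less where a joint would pass 70% of its speed; a pose out of reach is approached as far as the arm can. A call with a gripper value outside its range is refused whole. The fingers move at their own pace and stop on an object; "force" is the grip in N (left out, the last holds). Time passes only in rows, so rows that do not move let the fingers close, or fill a call up. It gives the time, the measured TCP pose, the force, the opening and the grip force at its end, in the units of the state.
- get_state(): the state, without advancing time (a new reading comes with each control period).
- read_camera(name): name is "scene" or "top"; returns a dict with "color" (480x640x3 uint8, red, green, blue), "z_map" (480x640 float32, m along the optical axis (not along the pixel's ray), 0 where there is no reading), "fx", "fy", "cx", "cy" (pixels), "distortion" ([k1, k2, p1, p2, k3] as OpenCV has them; the pictures are not rectified), "eye" and "attitude" of the camera in the world. Camera axes: x right, y up, looking along -z (the intrinsics and any distortion apply to the point x, -y, -z); pixel columns grow to the right and rows downward; lengths in m; the calibration is good to about 2 mm. A picture is of the moment at which its call begins.
- sign_off(): hands the job in; it is judged then, once.
The state is a dict: "time": time; "qpos": joint angles; "dq": joint speeds; "joint_efforts": joint torques, N m; "eef_pos": TCP position; "tcp_rot": TCP orientation; "contact_force": force on the tool from outside, world axes, zero at the start; "wrist_torque": the same for the moment, N m; "opening": opening from 0.0 (shut) to 1.0 (fully open); "finger_force": force on a finger pad.
Only numpy, scipy, OpenCV 4.12 (cv2) and the standard library are available. Lean on these libraries where they do the work, as an engineer would, in place of code of your own. Each camera call takes 0.05 s, during which the arm holds its last target. There are 200 camera calls.

## Task

Set up the welding jig: turn the blue spacer until the flat of its hole faces the same way as the flat of the D-shaped post, lower it over the post fully down onto the base plate and let go, then do the same with the brass collar so that it lies flat on the blue spacer. Leave the plain steel ring with the round hole where it lies.

Things in the scene. Friction and masses are not known exactly. Their poses are not given: they have to be found in the camera images.
- jig: Fixed jig: dark base plate 110 x 90 mm, 12 mm thick, with a bright steel D-post at its centre. Origin: under the plate on the post's axis; z up; x points to the post's flat side, as does a white mark on the plate. Post section: circle of radius 17 mm cut by a flat 3 mm from the axis; full from z 12 to 48 mm, then tapers to a tip at z 64 mm (x -9 to -2, y -7 to 7 mm).
- spacer: Loose blue spacer, 24 mm high, 0.09-0.18 kg, flat on the bench. Outside round, 56 mm diameter, with two outer flats 50 mm apart (facing its +y, -y) to grip. D-bore right through: circle of radius 20 mm cut by a flat 6 mm from the axis on its +x side, under a white mark on top. Origin: underside, on the bore circle's axis; z up. Fits the post with x along the jig's x, origins in line, 3 mm play.
- collar: Loose brass collar, 18 mm high, 0.18 to 0.35 kg, lying flat on the bench; outside, D-bore, white mark, origin and axes exactly as the blue spacer's.
- ring: Loose plain grey steel ring, a bystander to be left alone: 54 mm outside diameter, round 42 mm hole without a flat, 24 mm high. Origin: centre of its underside.
Things that resemble listed ones, but are neither listed nor needed, are in the scene too. Several things have the shape of the collar; the one meant has the colours described above.

How it is judged:
By the outcome, as a careful person would: the job done as asked, in the order asked, and still so for the second after the job is handed in, with the robot touching nothing.
It also fails if it takes over 54 s, if anything falls off the work surface, if the arm or the gripper's body presses on something with over 40 N, if the wrist force passes 120 N, or if a joint passes its speed limit or range.

## Working session

There is one attempt and no reset: what is moved stays moved. The work goes in short steps, Python scripts to look and compute and a tool call to move; the robot and the scene stay as the last step left them, time stands still between calls to the robot, and variables do not carry over. Pictures are saved under pics/ and viewed, at most 10 in all, crops included, and the job is handed in when it is done.

Besides the shell and the picture viewer there is one more tool, called after "Call:" by a JSON object that holds its "fn" and its "kwargs", one argument or row to a line. step_arm: Moves the arm, as the interface text tells. Its arguments: {"type":"object","properties":{"commands":{"type":"array"},"force":{"type":"number"}},"required":["commands"]}

```bash
mkdir -p pics; cat > h.py <<'E'
from plant import *
import numpy as np, cv2, pickle
from scipy.spatial.transform import Rotation as R
def att(c):
    a=np.array(c["attitude"],float)
    return a if a.shape==(3,3) else R.from_quat(a).as_matrix()
def KD(c): return np.array([[c["fx"],0,c["cx"]],[0,c["fy"],c["cy"]],[0,0,1.]]),np.array(c["distortion"],float)
def ray(c,uv,z):
    """pixels -> world points on plane z"""
    K,D=KD(c); p=cv2.undistortPoints(np.array(uv,float).reshape(-1,1,2),K,D).reshape(-1,2)
    d=np.c_[p[:,0],-p[:,1],-np.ones(len(p))]@att(c).T; e=np.array(c["eye"])
    return e+d*((z-e[2])/d[:,2])[:,None]
def cloud(c):
    K,D=KD(c); v,u=np.mgrid[0:480,0:640]
    p=cv2.undistortPoints(np.c_[u.ravel(),v.ravel()].astype(float).reshape(-1,1,2),K,D).reshape(-1,2)
    d=np.c_[p[:,0],-p[:,1],-np.ones(len(p))]@att(c).T
    return (np.array(c["eye"])+d*c["z_map"].reshape(-1,1)).reshape(480,640,3)
E
python3 - <<'E'
from h import *
for n in("scene","top"):
    c=read_camera(n); pickle.dump(c,open(n+".pkl","wb")); cv2.imwrite(f"pics/{n}0.png",c["color"][:,:,::-1])
    print(n,c["eye"],c["attitude"],c["fx"],c["cx"],c["cy"],c["distortion"])
print(get_state())
E
```

```text
scene [ 1.10768161 -0.30703366  0.57667158] [0.35565038 0.21508834 0.49086405 0.76570379] 504.5130310627533 322.0252916897661 241.74562962530962 [-0.06900866  0.          0.          0.          0.        ]
top [ 0.42834462 -0.0311135   0.8919605 ] [ 0.06436902 -0.03568443 -0.7013643   0.70899321] 477.1769123681319 320.94822779813273 234.60263313848696 [-0.07479618  0.          0.          0.          0.        ]
{'time': 0.1, 'qpos': array([ 9.80998346e-01,  2.87106919e-01,  1.57804576e+00, -1.89754614e-05,
        1.27859505e+00, -1.50018394e-01]), 'dq': array([-0.00039365, -0.00167859, -0.00510927,  0.00088577, -0.00146254,
        0.00096319]), 'joint_efforts': array([ 1.38838313e-03, -4.07294655e+01, -2.93698722e+01, -1.78345849e-04,
        3.41154460e-03, -3.55810357e-06]), 'eef_pos': array([0.28704258, 0.61029759, 0.24405736]), 'tcp_rot': array([ 2.18119268e-01,  9.75921525e-01, -1.00793751e-03, -3.81093842e-04]), 'contact_force': array([-0.44450514, -0.34026696,  0.53919673]), 'wrist_torque': array([-0.01604271,  0.01034912, -0.02086744]), 'finger_force': 0.0, 'opening': 0.9967498696786226}
```

View pics/top0.png

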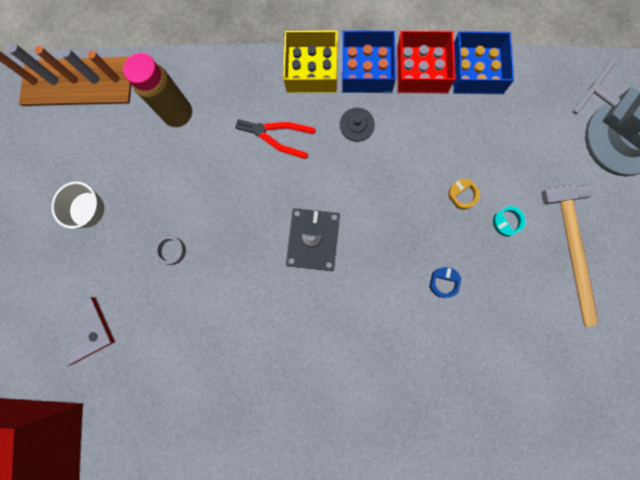

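View pics/scene0.png

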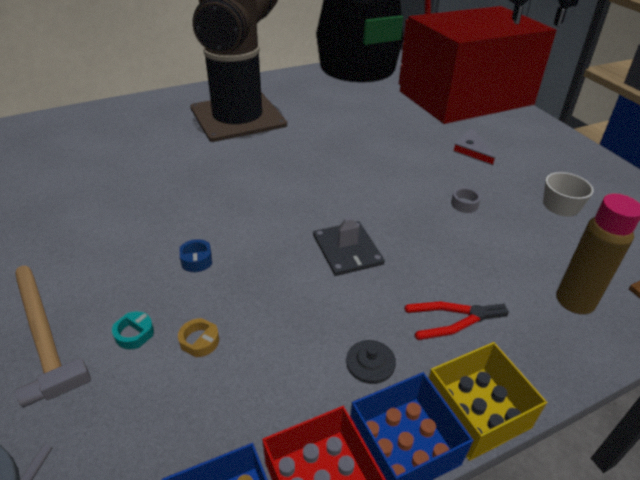

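The top view shows the jig at (313,240), with its mark and flat toward image-up. The blue spacer is at (446,282) and the plain ring at (171,250). Collar-shaped candidates are the yellow-brown one at (464,193) and the teal one at (510,221). The yellow-brown one fits "brass", so I'll confirm it in an enlarged crop. The scene view shows the same: blue (196,255), brass (198,337), teal (133,329), post (348,235).

```bash
cat >> h.py <<'E'
def masks(img):
    hsv=cv2.cvtColor(img,cv2.COLOR_RGB2HSV); H,S,V=[hsv[:,:,i].astype(int) for i in range(3)]
    return dict(blue=(abs(H-110)<12)&(S>130)&(V>50), brass=(abs(H-19)<7)&(S>120)&(V>60)), (S<70)&(V>185)
def blob(m,near,r=25):
    n,l,s,ce=cv2.connectedComponentsWithStats(m.astype(np.uint8)); 
    k=[i for i in range(1,n) if np.hypot(*(ce[i]-near))<r]; k=max(k,key=lambda i:s[i,4]); return l==k
def part(c,name,near,ztop):
    """centre from circle fit on outer contour at top plane, yaw from white mark"""
    M,w=masks(c["color"]); m=blob(M[name],near)
    box=cv2.dilate(m.astype(np.uint8),np.ones((5,5)))
    cn=max(cv2.findContours(box,0,1)[0],key=cv2.contourArea); hull=np.zeros_like(box); cv2.fillPoly(hull,[cv2.convexHull(cn)],1)
    wm=w&(hull>0); mw=m|wm
    vs,us=np.nonzero(wm); mark=ray(c,np.c_[us,vs],ztop)[:,:2]
    P=cloud(c)[mw]; top=abs(P[:,2]-ztop)<.005
    cn=max(cv2.findContours(mw.astype(np.uint8),0,1)[0],key=cv2.contourArea)
    q=ray(c,cn.reshape(-1,2),ztop)[:,:2].astype(np.float32)
    (cx,cy),r=cv2.minEnclosingCircle(q)
    d=mark.mean(0)-[cx,cy]
    t=P[top][:,:2]
    print(name,"enclosing c",np.round([cx,cy,r],4),"mark",np.round(mark.mean(0),4),len(mark),"yaw",np.round(np.degrees(np.arctan2(d[1],d[0])),1),
      "r",np.round(np.hypot(*d),4),"ztop",np.round(np.median(P[top][:,2]),4),"depth bbox c",np.round((t.min(0)+t.max(0))/2,4),np.round(np.ptp(t,axis=0),4))
    return mw,wm,q
E
python3 - <<'E'
from h import *
t=pickle.load(open("top.pkl","rb")); s=pickle.load(open("scene.pkl","rb"))
for n,z,a,b in(("blue",.024,(446,282),(196,255)),("brass",.018,(464,193),(198,337))):
    part(t,n,a,z); part(s,n,b,z)
for c,b in((t,(270,190,360,290)),(s,(300,200,400,290))):
    x0,y0,x1,y1=b; P=cloud(c)[y0:y1,x0:x1]; 
    m=abs(P[...,2]-.012)<.004; img=c["color"][y0:y1,x0:x1].astype(int)
    dark=(img.max(2)<75); n,l,st,ce=cv2.connectedComponentsWithStats(dark.astype(np.uint8)); k=1+st[1:,4].argmax()
    cn=max(cv2.findContours((l==k).astype(np.uint8),0,1)[0],key=cv2.contourArea)
    q=ray(c,cn.reshape(-1,2)+[x0,y0],.012)[:,:2].astype(np.float32)
    print("plate",cv2.minAreaRect(q),"z",np.median(P[l==k][:,2]))
    w=(img.min(2)>170); v,u=np.nonzero(w); mk=ray(c,np.c_[u+x0,v+y0],.012)[:,:2]; print("mark",mk.mean(0),len(mk),np.ptp(mk,axis=0))
    h=P[...,2]>.03; print("post pts",h.sum(),P[h].mean(0),P[h].max(0),P[h].min(0))
A=cv2.resize(t["color"][165:305,425:535],None,fx=4,fy=4,interpolation=cv2.INTER_CUBIC)
B=cv2.resize(s["color"][220:360,105:225],None,fx=3,fy=3,interpolation=cv2.INTER_CUBIC)
B=cv2.copyMakeBorder(B,0,A.shape[0]-B.shape[0],0,0,0)
cv2.imwrite("pics/crop.png",np.hstack([A,B])[:,:,::-1])
E
```

```text
blue enclosing c [ 0.4678 -0.2201  0.0289] mark [ 0.4844 -0.2261] 34 yaw -20.0 r 0.0176 ztop 0.0247 depth bbox c [ 0.4675 -0.2218] [0.0541 0.0532]Traceback (most recent call last):
  File "<stdin>", line 4, in <module>
  File "h.py", line 30, in part
    vs,us=np.nonzero(wm); mark=ray(c,np.c_[us,vs],ztop)[:,:2]
                               ~~~^^^^^^^^^^^^^^^^^^^^^
  File "h.py", line 10, in ray
    K,D=KD(c); p=cv2.undistortPoints(np.array(uv,float).reshape(-1,1,2),K,D).reshape(-1,2)
                 ~~~~~~~~~~~~~~~~~~~^^^^^^^^^^^^^^^^^^^^^^^^^^^^^^^^^^^^^^^^
cv2.error: OpenCV(4.12.0) /io/opencv/modules/calib3d/src/undistort.dispatch.cpp:347: error: (-215:Assertion failed) CV_IS_MAT(_src) && CV_IS_MAT(_dst) && (_src->rows == 1 || _src->cols == 1) && (_dst->rows == 1 || _dst->cols == 1) && _src->cols + _src->rows - 1 == _dst->rows + _dst->cols - 1 && (CV_MAT_TYPE(_src->type) == CV_32FC2 || CV_MAT_TYPE(_src->type) == CV_64FC2) && (CV_MAT_TYPE(_dst->type) == CV_32FC2 || CV_MAT_TYPE(_dst->type) == CV_64FC2) in function 'cvUndistortPointsInternal'
```

```bash
sed -i 's/(S<70)&(V>185)/(S<90)\&(V>168)/; s/    vs,us=np.nonzero(wm); /    n_,l_,s_,_=cv2.connectedComponentsWithStats(wm.astype(np.uint8)); wm=l_==1+s_[1:,4].argmax(); mw=m|wm\n    vs,us=np.nonzero(wm); /' h.py
python3 - <<'E'
from h import *
t=pickle.load(open("top.pkl","rb")); s=pickle.load(open("scene.pkl","rb"))
A=cv2.resize(t["color"][165:305,425:535],None,fx=4,fy=4,interpolation=cv2.INTER_CUBIC)
B=cv2.resize(s["color"][220:360,105:225],None,fx=3,fy=3,interpolation=cv2.INTER_CUBIC)
B=cv2.copyMakeBorder(B,0,A.shape[0]-B.shape[0],0,0,0)
cv2.imwrite("pics/crop.png",np.hstack([A,B])[:,:,::-1])
for c,b in((t,(270,190,360,290)),(s,(300,200,400,290))):
    x0,y0,x1,y1=b; P=cloud(c)[y0:y1,x0:x1]; 
    img=c["color"][y0:y1,x0:x1].astype(int)
    dark=(img.max(2)<75); n,l,st,ce=cv2.connectedComponentsWithStats(dark.astype(np.uint8)); k=1+st[1:,4].argmax()
    cn=max(cv2.findContours((l==k).astype(np.uint8),0,1)[0],key=cv2.contourArea)
    q=ray(c,cn.reshape(-1,2)+[x0,y0],.012)[:,:2].astype(np.float32)
    print("plate",cv2.minAreaRect(q),"z",np.median(P[l==k][:,2]))
    w=(img.min(2)>170); v,u=np.nonzero(w); mk=ray(c,np.c_[u+x0,v+y0],.012)[:,:2]; print("mark",mk.mean(0),len(mk),np.ptp(mk,axis=0))
    h=P[...,2]>.03; print("post pts",h.sum(),P[h].mean(0),P[h].max(0),P[h].min(0))
for n,z,a,b in(("blue",.024,(446,282),(196,255)),("brass",.018,(464,193),(198,337))):
  for c,p in((t,a),(s,b)):
    try: part(c,n,p,z)
    except Exception as e: print(n,"fail",str(e)[:80])
E
```

```text
plate ((0.5350915193557739, 0.01484357938170433), (0.01048086304217577, 0.03164023905992508), 28.81148338317871) z 0.020196476140707742
mark [0.5872979  0.01735446] 32 [0.02097039 0.00559809]
post pts 230 [0.52174054 0.01332814 0.18256068] [0.54923068 0.03788603 0.8919605 ] [ 0.42834462 -0.0311135   0.03135022]
plate ((0.5484598278999329, 0.0141754150390625), (0.09165602922439575, 0.12359954416751862), 84.90703582763672) z 0.010962275200186444Traceback (most recent call last):
  File "<stdin>", line 14, in <module>
  File "h.py", line 10, in ray
    K,D=KD(c); p=cv2.undistortPoints(np.array(uv,float).reshape(-1,1,2),K,D).reshape(-1,2)
                 ~~~~~~~~~~~~~~~~~~~^^^^^^^^^^^^^^^^^^^^^^^^^^^^^^^^^^^^^^^^
cv2.error: OpenCV(4.12.0) /io/opencv/modules/calib3d/src/undistort.dispatch.cpp:347: error: (-215:Assertion failed) CV_IS_MAT(_src) && CV_IS_MAT(_dst) && (_src->rows == 1 || _src->cols == 1) && (_dst->rows == 1 || _dst->cols == 1) && _src->cols + _src->rows - 1 == _dst->rows + _dst->cols - 1 && (CV_MAT_TYPE(_src->type) == CV_32FC2 || CV_MAT_TYPE(_src->type) == CV_64FC2) && (CV_MAT_TYPE(_dst->type) == CV_32FC2 || CV_MAT_TYPE(_dst->type) == CV_64FC2) in function 'cvUndistortPointsInternal'
```

View pics/crop.png

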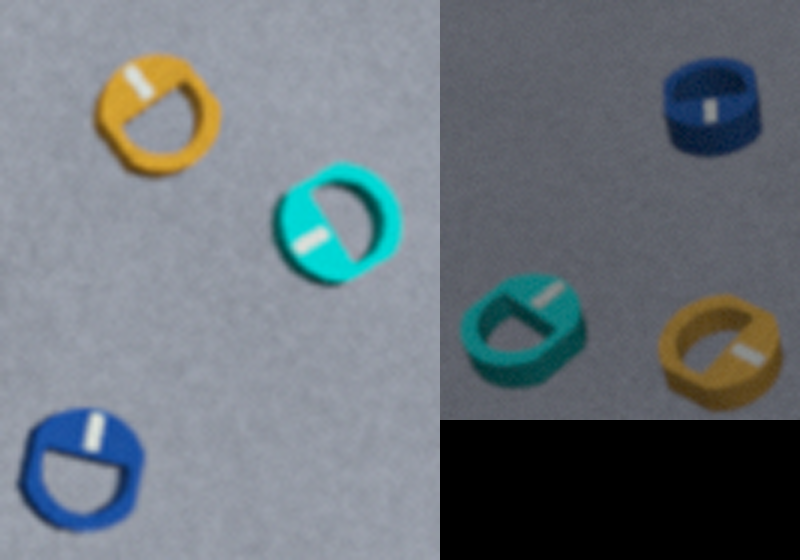

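The crop confirms it: the brass collar is at top-view (464,193), upper left in the crop. The teal look-alike and the blue spacer are distinct. The scene image is dim, so I'll loosen the thresholds there.

```bash
sed -i 's/(S<90)&(V>168)/(S<90)\&(V>1.18*np.median(V[150:330]))/; s/&(V>50)/\&(V>30)/; s/&(V>60)/\&(V>40)/' h.py
cat > m.py <<'E'
from h import *
t=pickle.load(open("top.pkl","rb")); s=pickle.load(open("scene.pkl","rb"))
for n,z,a,b in(("blue",.024,(446,282),(196,255)),("brass",.018,(464,193),(198,337))):
  for c,p in((t,a),(s,b)):
    try:
        mw,wm,q=part(c,n,p,z)
        # principal axis of the white mark
        v,u=np.nonzero(wm); mk=ray(c,np.c_[u,v],z)[:,:2]; l=cv2.fitLine(mk.astype(np.float32),2,0,.01,.01).ravel(); print("   mark axis",np.degrees(np.arctan2(l[1],l[0])))
        # bore: non-part hole inside -> fit flat by minAreaRect of hull (flats 50)
        print("   minrect",cv2.minAreaRect(q))
    except Exception as e: print(n,"fail",repr(e)[:80])
for c,b in((t,(270,190,360,290)),(s,(300,205,395,285))):
    x0,y0,x1,y1=b; img=c["color"][y0:y1,x0:x1].astype(int); V=img.max(2); med=np.median(c["color"][150:330].max(2))
    m=(V<.68*med)&(V>0); m=cv2.morphologyEx(m.astype(np.uint8),cv2.MORPH_CLOSE,np.ones((3,3)))
    n,l,st,ce=cv2.connectedComponentsWithStats(m); k=1+st[1:,4].argmax()
    cn=max(cv2.findContours((l==k).astype(np.uint8),0,1)[0],key=cv2.contourArea)
    q=ray(c,cn.reshape(-1,2)+[x0,y0],.012)[:,:2].astype(np.float32)
    print("plate",st[k],cv2.minAreaRect(q),"zmed",np.median(cloud(c)[y0:y1,x0:x1][l==k][:,2]))
    w=(img.min(2)>1.1*med); n,l,st,ce=cv2.connectedComponentsWithStats(w.astype(np.uint8))
    for k in range(1,n):
        if st[k,4]>6:
            v,u=np.nonzero(l==k); mk=ray(c,np.c_[u+x0,v+y0],.012)[:,:2]; print(" white",ce[k]+[x0,y0],st[k,4],mk.mean(0),np.ptp(mk,axis=0))
    P=cloud(c)[y0:y1,x0:x1]; h=(P[...,2]>.056)&(P[...,2]<.08); print(" tip pts",h.sum(),P[h].mean(0) if h.any() else "", P[...,2][P[...,2]<.2].max())
E
python3 m.py
```

```text
blue enclosing c [ 0.4678 -0.2201  0.0289] mark [ 0.4847 -0.2266] 25 yaw -21.0 r 0.018 ztop 0.0247 depth bbox c [ 0.4675 -0.2218] [0.0541 0.0532]
   mark axis -12.103408
   minrect ((0.46723517775535583, -0.22018010914325714), (0.05185787007212639, 0.05407809093594551), 76.42960357666016)
blue enclosing c [ 0.4804 -0.226   0.0388] mark [ 0.484  -0.2291] 23 yaw -39.9 r 0.0047 ztop 0.0232 depth bbox c [ 0.4685 -0.2255] [0.0553 0.0522]
   mark axis -9.479476
   minrect ((0.4803439974784851, -0.22719858586788177), (0.04841475561261177, 0.07669508457183838), 78.02520751953125)
brass enclosing c [ 0.6324 -0.2608  0.0288] mark [ 0.6485 -0.2521] 37 yaw 28.4 r 0.0183 ztop 0.0184 depth bbox c [ 0.6335 -0.2619] [0.054  0.0541]
   mark axis 31.916843
   minrect ((0.6325441002845764, -0.26079368591308594), (0.05337739735841751, 0.053433503955602646), 35.42621994018555)
brass enclosing c [ 0.641  -0.2645  0.0333] mark [ 0.6477 -0.2545] 54 yaw 56.4 r 0.012 ztop 0.0168 depth bbox c [ 0.634  -0.2648] [0.0563 0.0539]
   mark axis 34.546436
   minrect ((0.6404822468757629, -0.265384316444397), (0.06322751939296722, 0.056118279695510864), 35.49463653564453)
plate [  16   19   54   62 2524] ((0.5449205636978149, 0.020889967679977417), (0.0893688052892685, 0.1094437763094902), 84.40458679199219) zmed 0.01305438548393728
 white [315.         216.79166667] 24 [0.58733761 0.0171787 ] [0.01907024 0.00381457]
 tip pts 94 [0.53950215 0.02186458 0.06149298] 0.06899152826926025
plate [  13   18   72   53 2165] ((0.5493756532669067, 0.014406666159629822), (0.09100420773029327, 0.12141337245702744), 84.52597045898438) zmed 0.010961824036285317
 white [356.95652174 259.7826087 ] 23 [0.58658478 0.01398266] [0.01831647 0.00493143]
 tip pts 74 [0.54217867 0.01822257 0.06017392] 0.064124394790959
```

```bash
cat >> h.py <<'E'
def go(st,x,y,z,yaw_y=None,via=()):
    """spin (deg) to bring tool y to world yaw_y, then shifts in turned tool axes (mm)"""
    Rm=R.from_quat(st["tcp_rot"]); p=np.array(st["eef_pos"]); ty=Rm.as_matrix()[:,1]; a=np.degrees(np.arctan2(ty[1],ty[0])); s=0
    if yaw_y is not None: s=-((yaw_y-a+90)%180-90); Rm=Rm*R.from_euler("z",s,degrees=True)
    print("t %.1f yaw_y %.1f spin %.2f pos"%(st["time"],a,s),np.round(p,4), "open %.3f grip %.1f"%(st["opening"],st["finger_force"]),"F",np.round(st["contact_force"],1))
    for w in list(via)+[(x,y,z)]:
        print("  shift mm",np.round(Rm.inv().apply((np.array(w)-p)*1000),1)); p=np.array(w)
E
python3 -c "
from h import *
go(get_state(),.4677,-.2243,.10,79,[(.52,.25,.22)])"
```

```text
t 0.1 yaw_y 64.8 spin -14.20 pos [0.287  0.6103 0.2441] open 0.997 grip 0.0 F [-0.4 -0.3  0.5]
  shift mm [-297.4 -309.2   24.4]
  shift mm [ -39.3 -475.3  120.9]
```

Call:
{"fn": "step_arm", "kwargs": {
  "commands": [
    {"spin": -7.1, "gripper": -1},
    {"spin": -7.1},
    {"x": -30, "y": -31, "z": 2},
    {"x": -30, "y": -31, "z": 2},
    {"x": -30, "y": -31, "z": 2},
    {"x": -30, "y": -31, "z": 2},
    {"x": -30, "y": -31, "z": 2},
    {"x": -30, "y": -31, "z": 2},
    {"x": -30, "y": -31, "z": 2},
    {"x": -30, "y": -31, "z": 2}
  ]
}}

```text
invalid input
```

Call:
{"fn": "step_arm", "kwargs": {
  "commands": [
    {"x": -30, "y": -31, "z": 2},
    {"x": -27, "y": -31, "z": 2},
    {"x": -5, "y": -42, "z": 5},
    {"x": -5, "y": -42, "z": 5},
    {"x": -5, "y": -42, "z": 5},
    {"x": -5, "y": -42, "z": 5},
    {"x": -5, "y": -42, "z": 5},
    {"x": -5, "y": -42, "z": 5},
    {"x": -5, "y": -42, "z": 10},
    {"x": -5, "y": -42, "z": 10}
  ]
}}

```text
invalid input
```

```bash
python3 -c "
from h import *
go(get_state(),.4677,-.2243,.06,79)
print(get_state()['qpos'])"
```

```text
t 0.1 yaw_y 64.8 spin -14.20 pos [0.287  0.6103 0.2441] open 0.997 grip 0.0 F [-0.4 -0.3  0.5]
  shift mm [-336.7 -784.4  185.3]
[ 9.80998346e-01  2.87106919e-01  1.57804576e+00 -1.89754614e-05
  1.27859505e+00 -1.50018394e-01]
```

Call:
{"fn": "step_arm", "kwargs": {
  "commands": [
    {"gripper": -1, "x": 0, "y": 0, "z": 0, "spin": -7.1},
    {"gripper": -1, "x": 0, "y": 0, "z": 0, "spin": -7.1},
    {"gripper": -1, "x": -30, "y": -31, "z": 2, "spin": 0},
    {"gripper": -1, "x": -30, "y": -31, "z": 2, "spin": 0},
    {"gripper": -1, "x": -30, "y": -31, "z": 2, "spin": 0},
    {"gripper": -1, "x": -30, "y": -31, "z": 2, "spin": 0},
    {"gripper": -1, "x": -30, "y": -31, "z": 2, "spin": 0},
    {"gripper": -1, "x": -30, "y": -31, "z": 2, "spin": 0},
    {"gripper": -1, "x": -30, "y": -31, "z": 2, "spin": 0},
    {"gripper": -1, "x": -30, "y": -31, "z": 2, "spin": 0}
  ]
}}

```text
time: 1.1
eef_pos: [0.476, 0.3198, 0.2288]
tcp_rot: [0.096, 0.995, -0.0, -0.0]
contact_force: [0.7, -0.2, 1.1]
opening: 0.999
finger_force: 0.0
```

```bash
python3 -c "
from h import *
go(get_state(),.4677,-.2243,.06,79)
print(get_state()['qpos'])"
```

```text
t 1.1 yaw_y 79.0 spin 0.01 pos [0.476  0.3198 0.2288] open 0.999 grip 0.0 F [ 0.7 -0.2  1.1]
  shift mm [ -95.8 -535.7  168.9]
[ 4.14775636e-01  7.87761632e-02  1.84614394e+00  3.66946840e-05
  1.21737849e+00 -9.64181310e-01]
```

Call:
{"fn": "step_arm", "kwargs": {
  "commands": [
    {"gripper": -1, "x": -10, "y": -40, "z": 0, "spin": 0},
    {"gripper": -1, "x": -10, "y": -45, "z": 0, "spin": 0},
    {"gripper": -1, "x": -10, "y": -45, "z": 0, "spin": 0},
    {"gripper": -1, "x": -10, "y": -45, "z": 0, "spin": 0},
    {"gripper": -1, "x": -10, "y": -45, "z": 0, "spin": 0},
    {"gripper": -1, "x": -10, "y": -45, "z": 0, "spin": 0},
    {"gripper": -1, "x": -10, "y": -45, "z": 10, "spin": 0},
    {"gripper": -1, "x": -10, "y": -45, "z": 10, "spin": 0},
    {"gripper": -1, "x": -10, "y": -45, "z": 15, "spin": 0},
    {"gripper": -1, "x": 0, "y": -45, "z": 20, "spin": 0}
  ]
}}

```text
time: 2.1
eef_pos: [0.4797, -0.1348, 0.1747]
tcp_rot: [0.096, 0.995, -0.001, 0.001]
contact_force: [0.0, -0.5, -0.3]
opening: 0.998
finger_force: 0.0
```

```bash
python3 -c "
from h import *
go(get_state(),.4677,-.2243,.06,79)"
```

```text
t 2.1 yaw_y 79.0 spin -0.01 pos [ 0.4797 -0.1348  0.1747] open 0.998 grip 0.0 F [ 0.  -0.5 -0.3]
  shift mm [ -5.  -90.  114.8]
```

Call:
{"fn": "step_arm", "kwargs": {
  "commands": [
    {"gripper": -1, "x": -2, "y": -30, "z": 20, "spin": 0},
    {"gripper": -1, "x": -2, "y": -30, "z": 20, "spin": 0},
    {"gripper": -1, "x": -1, "y": -30, "z": 20, "spin": 0},
    {"gripper": -1, "x": 0, "y": 0, "z": 25, "spin": 0},
    {"gripper": -1, "x": 0, "y": 0, "z": 25, "spin": 0},
    {"gripper": -1, "x": 0, "y": 0, "z": 20, "spin": 0},
    {"gripper": -1, "x": 0, "y": 0, "z": 12, "spin": 0},
    {"gripper": -1, "x": 0, "y": 0, "z": 10, "spin": 0},
    {"gripper": -1, "x": 0, "y": 0, "z": 0, "spin": 0},
    {"gripper": -1, "x": 0, "y": 0, "z": 0, "spin": 0}
  ]
}}

```text
time: 3.1
eef_pos: [0.4673, -0.222, 0.0229]
tcp_rot: [0.096, 0.995, -0.0, 0.0]
contact_force: [0.3, 0.3, -0.1]
opening: 1.001
finger_force: 0.0
```

```bash
python3 -c "
from h import *
go(get_state(),.4677,-.2243,.017,79)
c=read_camera('top'); A=cv2.resize(c['color'][230:330,390:500],None,fx=5,fy=5,interpolation=cv2.INTER_CUBIC); cv2.imwrite('pics/g1.png',A[:,:,::-1])"
```

```text
t 3.1 yaw_y 79.0 spin 0.02 pos [ 0.4673 -0.222   0.0229] open 1.001 grip 0.0 F [ 0.3  0.3 -0.1]
  shift mm [-0.8 -2.2  5.9]
```

View pics/g1.png

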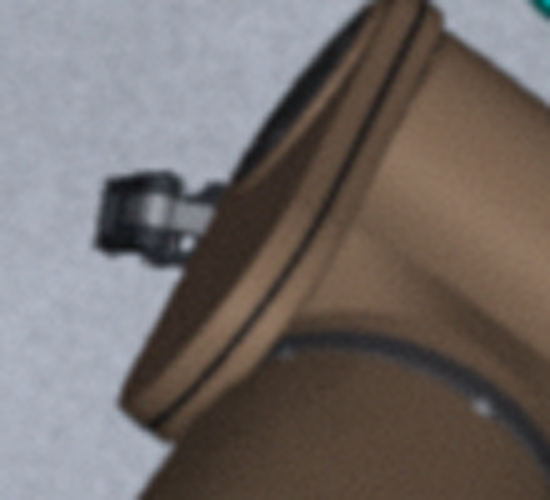

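The crop shows only the arm and one finger; the part is hidden, so this view can't check the grasp. I'll go by the measured pose: close on the spacer and read the opening.

Call:
{"fn": "step_arm", "kwargs": {
  "commands": [
    {"gripper": -1, "x": -1, "y": -2, "z": 5, "spin": 0},
    {"gripper": 0.1, "x": 0, "y": 0, "z": 0, "spin": 0},
    {"gripper": 0.5, "x": 0, "y": 0, "z": 0, "spin": 0},
    {"gripper": 1, "x": 0, "y": 0, "z": 0, "spin": 0},
    {"gripper": 1, "x": 0, "y": 0, "z": 0, "spin": 0},
    {"gripper": 1, "x": 0, "y": 0, "z": 0, "spin": 0},
    {"gripper": 1, "x": 0, "y": 0, "z": 0, "spin": 0},
    {"gripper": 1, "x": 0, "y": 0, "z": 0, "spin": 0},
    {"gripper": 1, "x": 0, "y": 0, "z": 0, "spin": 0},
    {"gripper": 1, "x": 0, "y": 0, "z": 0, "spin": 0}
  ],
  "force": 40
}}

```text
time: 4.15
eef_pos: [0.4677, -0.2242, 0.0177]
tcp_rot: [0.096, 0.995, -0.0, 0.0]
contact_force: [-0.4, -0.6, 4.7]
opening: 0.574
finger_force: 44.0
```

```bash
python3 -c "
from h import *
go(get_state(),.5447,.0192,.105,84.5)"
```

```text
t 4.2 yaw_y 79.0 spin -5.50 pos [ 0.4677 -0.2242  0.0177] open 0.574 grip 44.0 F [-0.4 -0.6  4.7]
  shift mm [-53.3 249.6 -87.3]
```

Call:
{"fn": "step_arm", "kwargs": {
  "commands": [
    {"gripper": 1, "x": 0, "y": 0, "z": -25, "spin": 0},
    {"gripper": 1, "x": 0, "y": 0, "z": -35, "spin": 0},
    {"gripper": 1, "x": 0, "y": 0, "z": -37, "spin": -5.5},
    {"gripper": 1, "x": -8, "y": 35, "z": 0, "spin": 0},
    {"gripper": 1, "x": -9, "y": 43, "z": 0, "spin": 0},
    {"gripper": 1, "x": -9, "y": 43, "z": 0, "spin": 0},
    {"gripper": 1, "x": -9, "y": 43, "z": 0, "spin": 0},
    {"gripper": 1, "x": -9, "y": 43, "z": 0, "spin": 0},
    {"gripper": 1, "x": -9, "y": 43, "z": 0, "spin": 0},
    {"gripper": 1, "x": 0, "y": 0, "z": 0, "spin": 0}
  ]
}}

```text
time: 5.15
eef_pos: [0.5438, 0.0244, 0.1131]
tcp_rot: [0.045, 0.999, 0.001, -0.001]
contact_force: [-0.5, -0.7, -1.7]
opening: 0.578
finger_force: 43.4
```

```bash
cat > look.py <<'E'
import sys
from h import *
st=get_state(); go(st,.5447,.0192,.105,84.5)
for n in("scene","top"):
    c=read_camera(n); pickle.dump(c,open(n+"1.pkl","wb"))
    if n=="scene": A=cv2.resize(c["color"][150:300,250:450],None,fx=4,fy=4,interpolation=cv2.INTER_CUBIC)
    else: B=c["color"]
cv2.imwrite("pics/%s_s.png"%sys.argv[1],A[:,:,::-1]); cv2.imwrite("pics/%s_t.png"%sys.argv[1],B[:,:,::-1])
E
python3 look.py h1
```

```text
t 5.2 yaw_y 84.8 spin 0.32 pos [0.5438 0.0244 0.1131] open 0.578 grip 43.4 F [-0.5 -0.7 -1.7]
  shift mm [-1.4 -5.1  8.1]
```

View pics/h1_s.png

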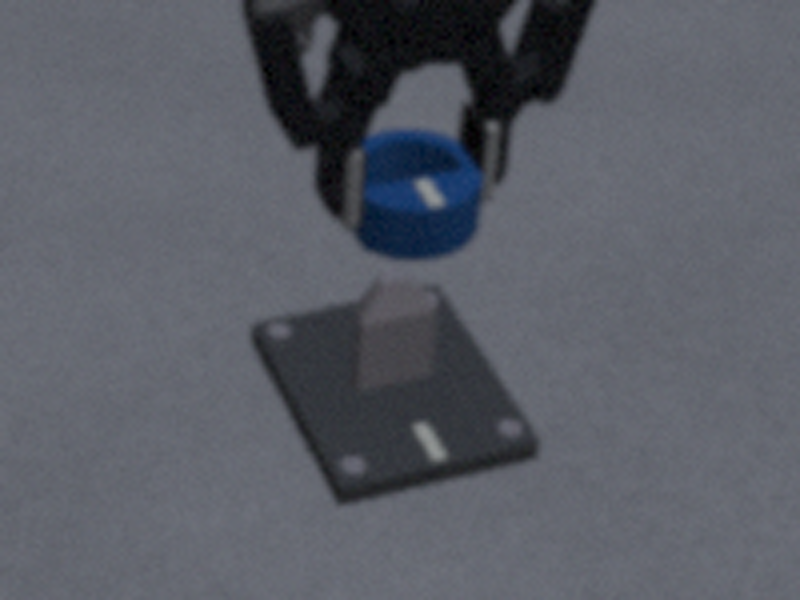

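The scene crop shows the spacer held level above the post, its mark at crop (430,192), in line with the plate mark at (430,440). Next I'll measure the mark offset within this same camera.

```bash
cat > off.py <<'E'
import sys
from h import *
name,h,off,u0,v0=sys.argv[1],float(sys.argv[2]),float(sys.argv[3]),float(sys.argv[4]),float(sys.argv[5])
st=get_state(); c=pickle.load(open("scene1.pkl","rb")); zt=h+st["eef_pos"][2]-off
M,w=masks(c["color"]); n,l,s_,ce=cv2.connectedComponentsWithStats(w.astype(np.uint8))
P=cloud(c); J=np.array([.5866,.0140]); jy=np.radians(-5.5); ux=np.array([np.cos(jy),np.sin(jy)]); uy=np.array([-ux[1],ux[0]])
for k in range(1,n):
    if s_[k,4]>12 and np.hypot(*(ce[k]-[u0,v0]))<60:
        v,u=np.nonzero(l==k); mk=ray(c,np.c_[u,v],zt)[:,:2]; f=cv2.fitLine(mk.astype(np.float32),2,0,.01,.01).ravel()
        d=mk.mean(0)-J
        print(np.round(ce[k],1),s_[k,4],"zplane %.4f zdepth %.4f"%(zt,np.median(P[v,u,2])),np.round(mk.mean(0),4),"axis %.1f"%np.degrees(np.arctan2(f[1],f[0])),"part centre vs jig, jig x,y mm",np.round([1000*d@ux+42.6-17,1000*d@uy],1))
E
python3 off.py blue .024 .0177 357 198
```

```text
[357.  197.6] 19 zplane 0.1193 zdepth 0.1188 [0.5611 0.0198] axis -7.7 part centre vs jig, jig x,y mm [-0.3  3.4]
```

```bash
python3 -c "
from h import *
go(get_state(),.5447,.0192,.105,84.5)"; python3 look.py h2 ; python3 off.py blue .024 .0177 357 198
```

```text
t 5.2 yaw_y 84.7 spin 0.16 pos [0.5431 0.0211 0.113 ] open 0.577 grip 43.4 F [-0.  -0.3 -1.7]
  shift mm [-1.8 -1.7  8. ]
t 5.2 yaw_y 84.7 spin 0.16 pos [0.5431 0.0211 0.113 ] open 0.577 grip 43.4 F [-0.  -0.3 -1.7]
  shift mm [-1.8 -1.7  8. ]
[354.9 197.8] 18 zplane 0.1196 zdepth 0.1194 [0.5607 0.0164] axis -10.8 part centre vs jig, jig x,y mm [-0.4 -0.1]
```

Call:
{"fn": "step_arm", "kwargs": {
  "commands": [
    {"gripper": 1, "x": -0.8, "y": -0.7, "z": 10, "spin": 0},
    {"gripper": 1, "x": 0, "y": 0, "z": 10, "spin": 0},
    {"gripper": 1, "x": 0, "y": 0, "z": 8, "spin": 0},
    {"gripper": 1, "x": 0, "y": 0, "z": 8, "spin": 0},
    {"gripper": 1, "x": 0, "y": 0, "z": 8, "spin": 0},
    {"gripper": 1, "x": 0, "y": 0, "z": 8, "spin": 0},
    {"gripper": 1, "x": 0, "y": 0, "z": 5, "spin": 0},
    {"gripper": 1, "x": 0, "y": 0, "z": 5, "spin": 0},
    {"gripper": 1, "x": 0, "y": 0, "z": 0, "spin": 0},
    {"gripper": 1, "x": 0, "y": 0, "z": 0, "spin": 0}
  ]
}}

```text
time: 6.35
eef_pos: [0.545, 0.0191, 0.0524]
tcp_rot: [0.048, 0.999, -0.0, 0.0]
contact_force: [-0.6, 0.4, -1.6]
opening: 0.576
finger_force: 43.4
```

Call:
{"fn": "step_arm", "kwargs": {
  "commands": [
    {"gripper": 1, "x": 0, "y": 0, "z": 6, "spin": 0},
    {"gripper": 1, "x": 0, "y": 0, "z": 6, "spin": 0},
    {"gripper": 1, "x": 0, "y": 0, "z": 5, "spin": 0},
    {"gripper": 1, "x": 0, "y": 0, "z": 3, "spin": 0},
    {"gripper": 1, "x": 0, "y": 0, "z": 2, "spin": 0},
    {"gripper": 1, "x": 0, "y": 0, "z": 0, "spin": 0},
    {"gripper": 1, "x": 0, "y": 0, "z": 0, "spin": 0},
    {"gripper": 1, "x": 0, "y": 0, "z": 0, "spin": 0},
    {"gripper": 1, "x": 0, "y": 0, "z": 0, "spin": 0},
    {"gripper": 1, "x": 0, "y": 0, "z": 0, "spin": 0}
  ]
}}

```text
time: 7.35
eef_pos: [0.5449, 0.0191, 0.0304]
tcp_rot: [0.048, 0.999, -0.0, 0.0]
contact_force: [-0.1, -0.6, -1.2]
opening: 0.574
finger_force: 43.5
```

Call:
{"fn": "step_arm", "kwargs": {
  "commands": [
    {"gripper": 1, "x": 0, "y": 0, "z": 0.7, "spin": 0},
    {"gripper": 1, "x": 0, "y": 0, "z": 0, "spin": 0},
    {"gripper": 0, "x": 0, "y": 0, "z": 0, "spin": 0},
    {"gripper": -1, "x": 0, "y": 0, "z": 0, "spin": 0},
    {"gripper": -1, "x": 0, "y": 0, "z": 0, "spin": 0},
    {"gripper": -1, "x": 0, "y": 0, "z": 0, "spin": 0},
    {"gripper": -1, "x": 0, "y": 0, "z": 0, "spin": 0},
    {"gripper": -1, "x": 0, "y": 0, "z": -5, "spin": 0},
    {"gripper": -1, "x": 0, "y": 0, "z": -25, "spin": 0},
    {"gripper": -1, "x": 0, "y": 0, "z": -50, "spin": 0}
  ]
}}

```text
time: 8.35
eef_pos: [0.5415, 0.0195, 0.1065]
tcp_rot: [0.048, 0.999, 0.0, -0.005]
contact_force: [-0.4, -0.1, 0.3]
opening: 0.999
finger_force: 0.0
```

```bash
python3 -c "
from h import *
go(get_state(),.6338,-.2625,.07,123)
c=read_camera('scene'); P=cloud(c); M,w=masks(c['color']); m=blob(M['blue'],(345,240),30); z=P[m][:,2]; print(m.sum(),np.percentile(z,[50,90,97]))
cv2.imwrite('pics/p1.png',cv2.resize(c['color'][150:300,250:450],None,fx=4,fy=4,interpolation=cv2.INTER_CUBIC)[:,:,::-1])"
```

```text
t 8.3 yaw_y 84.5 spin -38.51 pos [0.5415 0.0195 0.1065] open 0.999 grip 0.0 F [-0.4 -0.1  0.3]
  shift mm [  75.9 -287.    35.2]
566 [0.03064099 0.0356856  0.03641404]
```

View pics/p1.png

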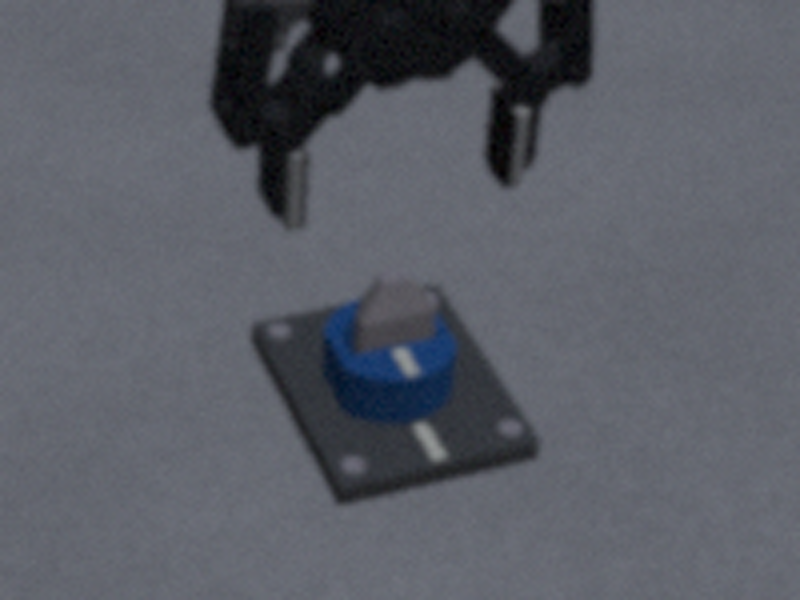

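The spacer is seated: its top measures 36 mm, as it should (mark at crop (405,360), in line with the plate mark). On to the brass collar.

Call:
{"fn": "step_arm", "kwargs": {
  "commands": [
    {"gripper": -1, "x": 0, "y": 0, "z": -15, "spin": 0},
    {"gripper": -1, "x": 0, "y": 0, "z": 0, "spin": -7.7},
    {"gripper": -1, "x": 0, "y": 0, "z": 0, "spin": -7.7},
    {"gripper": -1, "x": 0, "y": 0, "z": 0, "spin": -7.7},
    {"gripper": -1, "x": 0, "y": 0, "z": 0, "spin": -7.7},
    {"gripper": -1, "x": 0, "y": 0, "z": 0, "spin": -7.7},
    {"gripper": -1, "x": 10, "y": -40, "z": 0, "spin": 0},
    {"gripper": -1, "x": 11, "y": -41, "z": 0, "spin": 0},
    {"gripper": -1, "x": 11, "y": -41, "z": 0, "spin": 0},
    {"gripper": -1, "x": 11, "y": -41, "z": 0, "spin": 0}
  ]
}}

```text
time: 9.4
eef_pos: [0.5973, -0.1423, 0.124]
tcp_rot: [-0.284, 0.959, 0.001, -0.001]
contact_force: [1.2, 0.5, -0.6]
opening: 1.001
finger_force: 0.0
```

Call:
{"fn": "step_arm", "kwargs": {
  "commands": [
    {"gripper": -1, "x": 11, "y": -41, "z": 0, "spin": 0},
    {"gripper": -1, "x": 11, "y": -41, "z": 0, "spin": 0},
    {"gripper": -1, "x": 10, "y": -41, "z": 0, "spin": 0},
    {"gripper": -1, "x": 0, "y": 0, "z": 20, "spin": 0},
    {"gripper": -1, "x": 0, "y": 0, "z": 20, "spin": 0},
    {"gripper": -1, "x": 0, "y": 0, "z": 10, "spin": 0},
    {"gripper": -1, "x": 0, "y": 0, "z": 0, "spin": 0},
    {"gripper": -1, "x": 0, "y": 0, "z": 0, "spin": 0},
    {"gripper": -1, "x": 0, "y": 0, "z": 0, "spin": 0},
    {"gripper": -1, "x": 0, "y": 0, "z": 0, "spin": 0}
  ]
}}

```text
time: 10.4
eef_pos: [0.6385, -0.2617, 0.0762]
tcp_rot: [-0.284, 0.959, -0.001, 0.001]
contact_force: [0.3, 0.2, 0.5]
opening: 1.001
finger_force: 0.0
```

```bash
python3 -c "
from h import *
go(get_state(),.6338,-.2625,.0175,123)
c=read_camera('scene')
try: part(c,'brass',(198,337),.018)
except Exception as e: print(e)
cv2.imwrite('pics/b1.png',cv2.resize(c['color'][230:380,100:300],None,fx=4,fy=4,interpolation=cv2.INTER_CUBIC)[:,:,::-1])"
```

```text
t 10.4 yaw_y 123.0 spin 0.03 pos [ 0.6385 -0.2617  0.0762] open 1.001 grip 0.0 F [0.3 0.2 0.5]
  shift mm [ 4.4  2.  58.7]
brass enclosing c [ 0.641  -0.2645  0.0333] mark [ 0.6475 -0.2545] 55 yaw 56.8 r 0.0119 ztop 0.0169 depth bbox c [ 0.634  -0.2648] [0.0571 0.0539]
```

View pics/b1.png

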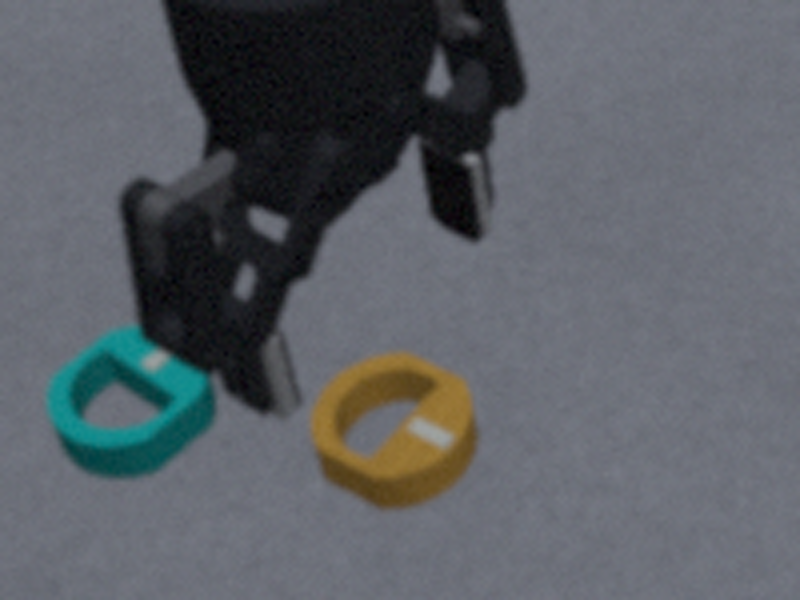

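The scene crop shows the open fingers straddling the brass collar (395,430), with its mark at (430,432), and the teal part clear of the fingers. I'll descend and grip.

Call:
{"fn": "step_arm", "kwargs": {
  "commands": [
    {"gripper": -1, "x": 4.4, "y": 2, "z": 10, "spin": 0},
    {"gripper": -1, "x": 0, "y": 0, "z": 18, "spin": 0},
    {"gripper": -1, "x": 0, "y": 0, "z": 18, "spin": 0},
    {"gripper": -1, "x": 0, "y": 0, "z": 9, "spin": 0},
    {"gripper": -1, "x": 0, "y": 0, "z": 4, "spin": 0},
    {"gripper": -1, "x": 0, "y": 0, "z": 0, "spin": 0},
    {"gripper": -1, "x": 0, "y": 0, "z": 0, "spin": 0},
    {"gripper": -1, "x": 0, "y": 0, "z": 0, "spin": 0},
    {"gripper": -1, "x": 0, "y": 0, "z": 0, "spin": 0},
    {"gripper": -1, "x": 0, "y": 0, "z": 0, "spin": 0}
  ]
}}

```text
time: 11.45
eef_pos: [0.6333, -0.2625, 0.0163]
tcp_rot: [-0.284, 0.959, -0.0, 0.0]
contact_force: [1.1, -0.1, 0.1]
opening: 1.001
finger_force: 0.0
```

Call:
{"fn": "step_arm", "kwargs": {
  "commands": [
    {"gripper": 0.1, "x": 0, "y": 0, "z": 0, "spin": 0},
    {"gripper": 0.5, "x": 0, "y": 0, "z": 0, "spin": 0},
    {"gripper": 1, "x": 0, "y": 0, "z": 0, "spin": 0},
    {"gripper": 1, "x": 0, "y": 0, "z": 0, "spin": 0},
    {"gripper": 1, "x": 0, "y": 0, "z": 0, "spin": 0},
    {"gripper": 1, "x": 0, "y": 0, "z": 0, "spin": 0},
    {"gripper": 1, "x": 0, "y": 0, "z": 0, "spin": 0},
    {"gripper": 1, "x": 0, "y": 0, "z": 0, "spin": 0},
    {"gripper": 1, "x": 0, "y": 0, "z": 0, "spin": 0},
    {"gripper": 1, "x": 0, "y": 0, "z": 0, "spin": 0}
  ],
  "force": 50
}}

```text
time: 12.45
eef_pos: [0.6333, -0.2626, 0.0161]
tcp_rot: [-0.284, 0.959, -0.0, 0.0]
contact_force: [0.1, 0.6, 4.2]
opening: 0.575
finger_force: 52.6
```

```bash
python3 -c "
from h import *
go(get_state(),.5447,.0192,.125,84.5)"
```

```text
t 12.4 yaw_y 123.0 spin 38.50 pos [ 0.6333 -0.2626  0.0161] open 0.575 grip 52.6 F [0.1 0.6 4.2]
  shift mm [ 115.1  271.9 -109.1]
```

Call:
{"fn": "step_arm", "kwargs": {
  "commands": [
    {"gripper": 1, "x": 0, "y": 0, "z": -25, "spin": 0},
    {"gripper": 1, "x": 0, "y": 0, "z": -42, "spin": 0},
    {"gripper": 1, "x": 0, "y": 0, "z": -42, "spin": 0},
    {"gripper": 1, "x": 0, "y": 0, "z": 0, "spin": 7.7},
    {"gripper": 1, "x": 0, "y": 0, "z": 0, "spin": 7.7},
    {"gripper": 1, "x": 0, "y": 0, "z": 0, "spin": 7.7},
    {"gripper": 1, "x": 0, "y": 0, "z": 0, "spin": 7.7},
    {"gripper": 1, "x": 0, "y": 0, "z": 0, "spin": 7.7},
    {"gripper": 1, "x": 12, "y": 28, "z": 0, "spin": 0},
    {"gripper": 1, "x": 16, "y": 37, "z": 0, "spin": 0}
  ]
}}

```text
time: 13.45
eef_pos: [0.6097, -0.195, 0.1219]
tcp_rot: [0.049, 0.999, 0.001, -0.002]
contact_force: [-0.1, -0.0, -2.4]
opening: 0.572
finger_force: 53.0
```

Call:
{"fn": "step_arm", "kwargs": {
  "commands": [
    {"gripper": 1, "x": 16, "y": 37, "z": 0, "spin": 0},
    {"gripper": 1, "x": 16, "y": 37, "z": 0, "spin": 0},
    {"gripper": 1, "x": 16, "y": 37, "z": 0, "spin": 0},
    {"gripper": 1, "x": 16, "y": 37, "z": 0, "spin": 0},
    {"gripper": 1, "x": 13, "y": 33, "z": 0, "spin": 0},
    {"gripper": 1, "x": 10, "y": 26, "z": 0, "spin": 0},
    {"gripper": 1, "x": 0, "y": 0, "z": 0, "spin": 0},
    {"gripper": 1, "x": 0, "y": 0, "z": 0, "spin": 0},
    {"gripper": 1, "x": 0, "y": 0, "z": 0, "spin": 0},
    {"gripper": 1, "x": 0, "y": 0, "z": 0, "spin": 0}
  ]
}}

```text
time: 14.45
eef_pos: [0.5446, 0.0184, 0.1242]
tcp_rot: [0.049, 0.999, -0.0, -0.0]
contact_force: [0.3, -0.4, -3.0]
opening: 0.569
finger_force: 53.1
```

```bash
python3 look.py h3; python3 off.py brass .018 .0161 357 190
```

```text
t 14.4 yaw_y 84.4 spin -0.08 pos [0.5446 0.0184 0.1242] open 0.569 grip 53.1 F [ 0.3 -0.4 -3. ]
  shift mm [-0.   0.8 19.2]
[354.7 195.7] 32 zplane 0.1264 zdepth 0.1257 [0.5636 0.0139] axis -5.0 part centre vs jig, jig x,y mm [ 2.7 -2.3]
[350.9 239.5] 19 zplane 0.1264 zdepth 0.0353 [ 0.6526 -0.0393] axis -8.5 part centre vs jig, jig x,y mm [ 96.4 -46.7]
```

View pics/h3_s.png

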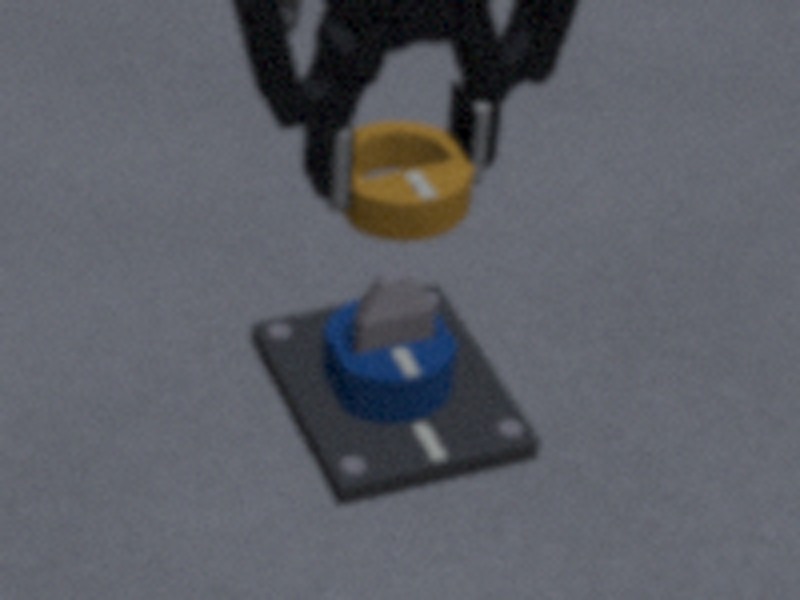

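```bash
python3 - <<'E'
from h import *
c=pickle.load(open("scene1.pkl","rb")); img=c["color"].astype(int)
for (u0,v0),z,t in(((355,196),.1257,0),((351,240),.036,0)):
    w=img[v0-9:v0+10,u0-9:u0+10]; m=w[:,:,2]>0.5*(w[:,:,2].max()+np.median(w[:,:,2])) if z<.1 else w[:,:,2]>110
    n,l,s,ce=cv2.connectedComponentsWithStats(m.astype(np.uint8)); k=1+s[1:,4].argmax(); v,u=np.nonzero(l==k)
    p=ray(c,np.c_[u+u0-9,v+v0-9],z)[:,:2]; print(len(u),ce[k]+[u0-9,v0-9],p.mean(0),np.ptp(p,axis=0)*1000,w[:,:,2].max())
    print(w[::2,::2,2] if z>.1 else "")
E
```

```text
23 [354.82608696 195.60869565] [0.56278762 0.0146709 ] [15.28064489  5.44991535] 144
[[ 30  31  18  28  32  28  25  24  40  42]
 [ 33  29  31  32  27  18  27  26  39  43]
 [ 42  47  40  37  48  37  44  50  49  44]
 [ 77  66  66 115 122  71  51  46  43  48]
 [ 46  47  50 101 138 118  59  49  52  49]
 [ 48  49  47  57 116 143 103  54  49  46]
 [ 45  43  47  49  72 105  87  52  30  27]
 [ 30  34  39  35  35  39  34  33  29  32]
 [ 24  24  34  28  29  35  31  30  32  36]
 [ 29  28  28  28  27  25  33  29  33  66]]
37 [351.21621622 239.83783784] [0.56227002 0.01450649] [17.46060121  9.24239625] 146
```

Call:
{"fn": "step_arm", "kwargs": {
  "commands": [
    {"gripper": 1, "x": 0.8, "y": 0.8, "z": 10, "spin": 0},
    {"gripper": 1, "x": 0, "y": 0, "z": 10, "spin": 0},
    {"gripper": 1, "x": 0, "y": 0, "z": 10, "spin": 0},
    {"gripper": 1, "x": 0, "y": 0, "z": 8, "spin": 0},
    {"gripper": 1, "x": 0, "y": 0, "z": 8, "spin": 0},
    {"gripper": 1, "x": 0, "y": 0, "z": 6, "spin": 0},
    {"gripper": 1, "x": 0, "y": 0, "z": 5, "spin": 0},
    {"gripper": 1, "x": 0, "y": 0, "z": 5, "spin": 0},
    {"gripper": 1, "x": 0, "y": 0, "z": 0, "spin": 0},
    {"gripper": 1, "x": 0, "y": 0, "z": 0, "spin": 0}
  ]
}}

```text
time: 15.55
eef_pos: [0.5439, 0.0203, 0.0627]
tcp_rot: [0.048, 0.999, -0.0, 0.0]
contact_force: [0.5, 0.9, -2.7]
opening: 0.573
finger_force: 53.1
```

Call:
{"fn": "step_arm", "kwargs": {
  "commands": [
    {"gripper": 1, "x": 0, "y": 0, "z": 3, "spin": 0},
    {"gripper": 1, "x": 0, "y": 0, "z": 3, "spin": 0},
    {"gripper": 1, "x": 0, "y": 0, "z": 2, "spin": 0},
    {"gripper": 1, "x": 0, "y": 0, "z": 1, "spin": 0},
    {"gripper": 1, "x": 0, "y": 0, "z": 0, "spin": 0},
    {"gripper": 1, "x": 0, "y": 0, "z": 0, "spin": 0},
    {"gripper": 1, "x": 0, "y": 0, "z": 0, "spin": 0},
    {"gripper": 1, "x": 0, "y": 0, "z": 0, "spin": 0},
    {"gripper": 1, "x": 0, "y": 0, "z": 0, "spin": 0},
    {"gripper": 1, "x": 0, "y": 0, "z": 0, "spin": 0}
  ]
}}

```text
time: 16.55
eef_pos: [0.5439, 0.0203, 0.0537]
tcp_rot: [0.048, 0.999, -0.0, 0.0]
contact_force: [0.6, 0.2, -2.4]
opening: 0.572
finger_force: 53.1
```

Still carrying the weight at 1.6 mm above seating. I'll lower the rest and release.

Call:
{"fn": "step_arm", "kwargs": {
  "commands": [
    {"gripper": 1, "x": 0, "y": 0, "z": 1, "spin": 0},
    {"gripper": 1, "x": 0, "y": 0, "z": 0.5, "spin": 0},
    {"gripper": 1, "x": 0, "y": 0, "z": 0, "spin": 0},
    {"gripper": 0, "x": 0, "y": 0, "z": 0, "spin": 0},
    {"gripper": -1, "x": 0, "y": 0, "z": 0, "spin": 0},
    {"gripper": -1, "x": 0, "y": 0, "z": 0, "spin": 0},
    {"gripper": -1, "x": 0, "y": 0, "z": 0, "spin": 0},
    {"gripper": -1, "x": 0, "y": 0, "z": -5, "spin": 0},
    {"gripper": -1, "x": 0, "y": 0, "z": -25, "spin": 0},
    {"gripper": -1, "x": 0, "y": 0, "z": -45, "spin": 0}
  ]
}}

```text
time: 17.55
eef_pos: [0.5412, 0.0206, 0.1248]
tcp_rot: [0.048, 0.999, 0.0, -0.004]
contact_force: [0.5, 0.5, -0.4]
opening: 0.996
finger_force: 0.0
```

Call:
{"fn": "step_arm", "kwargs": {
  "commands": [
    {"gripper": -1, "x": 0, "y": 0, "z": -30, "spin": 0},
    {"gripper": -1, "x": 0, "y": 0, "z": 0, "spin": 0},
    {"gripper": -1, "x": 0, "y": 0, "z": 0, "spin": 0},
    {"gripper": -1, "x": 0, "y": 0, "z": 0, "spin": 0},
    {"gripper": -1, "x": 0, "y": 0, "z": 0, "spin": 0},
    {"gripper": -1, "x": 0, "y": 0, "z": 0, "spin": 0},
    {"gripper": -1, "x": 0, "y": 0, "z": 0, "spin": 0},
    {"gripper": -1, "x": 0, "y": 0, "z": 0, "spin": 0},
    {"gripper": -1, "x": 0, "y": 0, "z": 0, "spin": 0},
    {"gripper": -1, "x": 0, "y": 0, "z": 0, "spin": 0}
  ]
}}

```text
time: 18.55
eef_pos: [0.5439, 0.0203, 0.1571]
tcp_rot: [0.048, 0.999, 0.0, -0.0]
contact_force: [0.8, 0.7, -0.8]
opening: 1.001
finger_force: 0.0
```

```bash
python3 look.py h4; python3 - <<'E'
from h import *
c=pickle.load(open("scene1.pkl","rb")); P=cloud(c); M,w=masks(c['color'])
for n in("brass","blue"):
    m=blob(M[n],(345,235),30); print(n,m.sum(),np.percentile(P[m][:,2],[50,90,97]))
E
```

```text
t 18.6 yaw_y 84.5 spin 0.00 pos [0.5439 0.0203 0.1571] open 1.001 grip 0.0 F [ 0.8  0.7 -0.8]
  shift mm [-0.9 -1.  52.1]
brass 529 [0.05154469 0.05368522 0.05437086]
blue 298 [0.02228183 0.03022439 0.03265334]
```

View pics/h4_s.png

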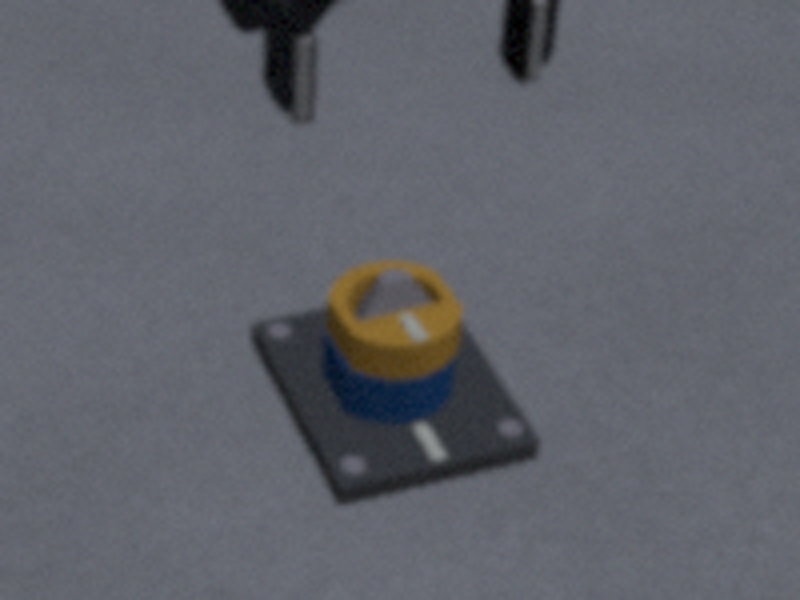

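The crop shows the brass collar flat on the blue spacer, mark at (413,327). Its top measures 54 mm, which is 12+24+18 as expected, and the gripper is clear.

```bash
python3 -c "
from plant import *
print(sign_off())"
```

```text
the job is handed in; nothing more can be done
None
```

The blue spacer is on the D-post, fully down on the base plate, and the brass collar lies flat on it, both flats aligned with the post's. The steel ring was left where it lay, and the job was handed in at about 18.7 s.

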